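Fit the grow-light bar to its stand

ROBOT

A 6-joint arm with a two-finger parallel gripper is mounted at the origin on the work surface. World frame = base frame: x ahead of the robot, y to its left, z up, the work surface at z = 0. Lengths are in m, angles in rad, forces in N, time in s.
With the tool pointing down it reaches from about 0.3 to 0.825 m from the base axis. Payload 5.4 kg.
Tool frame: the origin (TCP) lies on the centre line of the jaws, within the pads' length; the fingertips stand 25 mm ahead of it and the grasp point (between the pads) lies 6 mm ahead of it; z points along the fingers, y is the direction in which the jaws open and shut (so a half turn about z gives the same grasp; the last joint's range is limited). The gripper opens to 92 mm and grips with 3 to 60 N. Pads are 20 mm wide; open, the fingers measure 128 mm over their backs; the gripper's body (75 mm by 189 mm) begins 69 mm behind the grasp point.
Start: joints at [-1.372, 0.158, 1.597, -0, 1.386, -0.21], TCP at [0.229, -0.528, 0.24] pointing down, gripper open.
Joint ranges: [-2.91, 2.91], [-0.94, 2.29], [0.18, 2.7], [-1.29, 4.43], [0.17, 2.64], [-3, 3]. Speed limits (rad/s): [2.57, 2.57, 3.14, 3.14, 3.14, 3.14].

INTERFACE

Orientations are given as a unit quaternion [x, y, z, w].
In Python, from cell import manip gives the robot as it stands.
- The arm moves only by the tool arm_command, never from a script. Its argument "commands" is a list of rows, each a list of 7 numbers: the shift along the tool's x, y, z in cm, then the turn, a rotation vector about the tool's x, y, z in units of 6 degrees (1.0 is 6 degrees), then the finger opening in cm, from 0 to 9.19. A call has 1 to 12 rows; each row is the pose to reach, as a shift and turn from the pose commanded when the call began, along the tool's axes at that moment; what a row does not reach only later rows make up. A row lasts 1/12 s, in which the tool goes at most 41.7 mm and 7.16 degrees, less where a joint would pass 70% of its speed; a pose out of reach is approached as far as the arm can. A call with a gripper value outside its range is refused whole. The fingers move at their own pace and stop on an object; "squeeze" is the grip in N (left out, the last holds). Time passes only in rows, so rows that repeat a pose let the fingers close. It gives the time, the measured TCP pose, the force and the opening at its end, in the units of the state.
- manip.sense(): the state, without advancing time (a new reading comes with each control period).
- manip.snapshot(name): name is "scene" or "top"; returns the picture (420x560x3 uint8, blue, green, red); there is no depth.
- manip.camera_model(name): a dict with "vertical_fov" (degrees; the focal length in pixels is half the picture's height over the tangent of half this angle, whatever the lens; pixels are square), "cx", "cy" (the principal point, pixels), "k1" (the pictures are not rectified: a ray, as slopes to the right and down, at radius r is drawn at 1 + k1 r^2 times it, then the intrinsics apply), "extrinsics" (4x4, takes a point from camera to world coordinates). Camera axes: x right, y down, z forward; pixel columns grow to the right and rows downward; lengths in m; the calibration is good to about 2 mm. A picture is of the moment at which its call begins. camera_model takes no time and is no camera call.
- manip.job_done(): hands the job in, once; it reports no verdict.
The state is a dict: "clock": time; "joints": joint angles; "joint_velocities": joint speeds; "joint_efforts": joint torques, N m; "eef_pos": TCP position; "orientation": TCP orientation; "contact_force": force on the tool from outside, world axes, zero at the start; "torque": the same for the moment, N m; "finger_gap": opening from 0.0 (shut) to 1.0 (fully open).
Only numpy, scipy, OpenCV 4.12 (cv2) and the standard library are available. Lean on these libraries where they do the work, as an engineer would, in place of code of your own. Each camera call takes 0.05 s, during which the arm holds its last target. There are 200 camera calls.

TASK

Fit the grow-light bar to its stand above the seed tray: slide the bar's square spigot into the mouth of the stand's head tube, pinching the spring button flush so that it passes under the rim, and push the bar in until the button pops out through the hole in the tube. Let go of the bar, and leave the trays, the tumbler and the trowel where they are.

Things in the scene. Friction and masses are not known exactly. Their poses are not given: they have to be found in the camera images.
- lamp: Grow-light bar, about 0.25 kg, lying diffuser down. Finned aluminium housing 36 wide (x) x 200 long (y) x 32 high (z) mm; a 20 mm square spigot sticks 90 mm out of the middle of its +y end. Origin: centre of the housing's underside; spigot axis along +y, 16 mm above it; housing y -100 to +100 mm, spigot 100 to 190 mm. Balance point 24 mm from the middle towards the spigot.
- spigot_nose (a point): tip of the bar's spigot, on its axis; the last 7 mm taper. Axes as the bar's.
- spigot_button (a point): foot of the spring button, on the middle line of the spigot's +x side face, 36 mm from the housing and 54 mm from the nose; axes as the bar's. Round steel snap button, 11 mm across, standing 6.5 mm out; the last 2.6 mm are a low dome, the lower 3.9 mm straight-sided, so a tube's rim stops it until it is pressed nearly flush.
- button (a joint): press of the spring button, m: 0 fully out, 0.0065 flush with the spigot's face; springs back by itself. 2.5 N to start it, 6.7 N flush. Pinching the spigot between two pads over the button presses it flush; pads that leave the half towards the nose free let that half go under the rim, and the tube then keeps it down.
- stand: Lamp stand, heavy, stays put: steel foot 170 (x) x 125 (y) x 12 mm, 22 mm round column, on top a level square aluminium head tube along y, outside 28 mm, bore 22 mm, axis 200 mm above the table, y -45 (open mouth) to +61 mm. Origin: centre of the foot's underside, below the column. The bar goes in along +y, axes as the stand's; its housing stops on the mouth as the button meets the hole.
- socket_mouth (a point): centre of the head tube's mouth, on the bore's axis, 45 mm from the column's axis towards -y; axes as the stand's. The spigot has 1 mm of play on every side: half inserted and let go, the bar stays in the tube but its far end droops by about 2 degrees, and it binds if pushed on without being held level.
- socket_hole (a point): centre of the hole for the button, on the outer +x side face of the head tube, 36 mm inside the mouth; the hole is 14 mm square; axes as the stand's
- tray_a: black eight-cell seed tray with soil, 112 (x) x 212 (y) x 47 mm, sprouts up to 60 mm, about 0.55 kg, under the place where the bar will hang; origin: centre of its underside. Leave alone.
- tray_b: second seed tray of the same kind and size, on the other side of the stand; origin: centre of its underside. Leave alone.
- tumbler: steel tumbler, 70 mm across, 95 mm high; origin: centre of its foot. Leave alone.
- trowel: hand trowel, 235 mm long, up to 30 mm high, lying flat along its x; origin: near its middle, on the table. Leave alone.
Mind the look-alikes: they are no part of the job. Of the things that look like the stand, the middle-sized one is meant.

How it is judged:
On the way, in this order (a step that is already met when the one before it is completed fails the run):
1. the spigot's nose is inside the head tube (y of spigot_nose in the frame of socket_mouth above 0.012 m and x of spigot_nose in the frame of socket_mouth between -0.006 and 0.006 m and z of spigot_nose in the frame of socket_mouth between -0.006 and 0.006 m), for 0.1 s.
2. the button, pressed in, is under the wall of the tube (y of spigot_button in the frame of socket_mouth above 0.006 m and value of joint button above 0.003 m), for 0.05 s.
At the end, for the whole second after the job is handed in: The button stands out (pressed in by less than 1.5 mm) in the hole: its point on the spigot within 4 mm of the hole's centre along the tube; the bar lies in line with the tube within 0.12 rad, is released and at rest. Trays, tumbler and trowel moved by less than 20 mm (value of joint button below 0.0015 m and y of spigot_button in the frame of socket_hole between -0.004 and 0.004 m and distance between spigot_button and socket_hole below 0.009 m and angle between the x axis of lamp and the x axis of stand, either way round below 0.12 rad and linear speed of lamp below 0.02 m/s); the robot touches nothing.
It fails at once if a tray, the tumbler or the trowel is shifted by more than 20 mm (distance of any of tray_a, tray_b, tumbler, trowel from where it was at the start of the episode above 0.02 m).
It fails at once if the tumbler is tipped (angle between tumbler's own z axis and vertical above 0.4 rad).
It also fails if it takes over 64 s, if anything falls off the work surface, if the arm or the gripper's body presses on something with over 40 N, if the wrist force passes 120 N, or if a joint passes its speed limit or range.

## Working session

There is one attempt and no reset: what is moved stays moved. The work goes in short steps, Python scripts to look and compute and a tool call to move; the robot and the scene stay as the last step left them, time stands still between calls to the robot, and variables do not carry over. Pictures are saved under pics/ and viewed, about 8 in all and at most 12, crops included, and the job is handed in when it is done.

Besides the shell and the picture viewer there is one more tool, called after "Request:" by a JSON object that holds its "method" and its "body", one argument or row to a line. arm_command: Moves the arm, as the interface text tells. Its arguments: {"type":"object","properties":{"commands":{"type":"array","items":{"type":"array","items":{"type":"number"}}},"squeeze":{"type":"number"}},"required":["commands"]}

```bash
ls; mkdir -p pics
python3 - <<'E'
from cell import manip
import cv2,numpy as np
for n in("scene","top"):
    cv2.imwrite(f"pics/{n}0.png",manip.snapshot(n)); m=manip.camera_model(n)
    print(n,{k:(np.round(v,4).tolist() if k=="extrinsics" else v) for k,v in m.items()})
print(manip.sense())
E
```

```text
pics
scene {'vertical_fov': 54.752468547265266, 'cx': 276.8633148299387, 'cy': 211.5631625664644, 'k1': -0.0786956953031668, 'extrinsics': [[-0.5438, 0.676, -0.4973, 1.1068], [0.8392, 0.4334, -0.3285, 0.4217], [-0.0065, -0.596, -0.803, 1.1279], [0.0, 0.0, 0.0, 1.0]]}
top {'vertical_fov': 49.85828638656183, 'cx': 273.6488213082961, 'cy': 211.23256607229007, 'k1': 0.013731902344765269, 'extrinsics': [[-0.0115, -0.9953, 0.0961, 0.3918], [-0.9999, 0.0109, -0.0071, 0.051], [0.006, -0.0962, -0.9953, 1.5068], [0.0, 0.0, 0.0, 1.0]]}
{'clock': 0.1, 'joints': array([-1.37209393e+00,  1.58985073e-01,  1.59806708e+00,  2.35924829e-05,
        1.38619918e+00, -2.10120412e-01]), 'joint_velocities': array([ 0.00164639, -0.0015595 , -0.00379404,  0.00054543,  0.00107818,
        0.00050355]), 'joint_efforts': array([ 4.30214495e-04, -3.86503243e+01, -3.22959888e+01,  7.03176856e-02,
        3.39435681e-02, -5.73596662e-05]), 'eef_pos': array([ 0.22845332, -0.52711567,  0.23873752]), 'orientation': array([ 9.79180738e-01,  2.02988657e-01,  1.63285155e-05, -8.29259690e-04]), 'contact_force': array([ 0.34654893, -0.31917225,  0.41000571]), 'torque': array([-0.03142311,  0.03142873, -0.00698815]), 'finger_gap': 1.0027473570003933}
```

View pics/scene0.png

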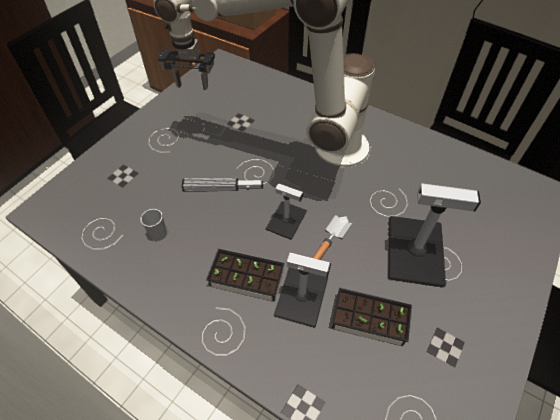

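View pics/top0.png

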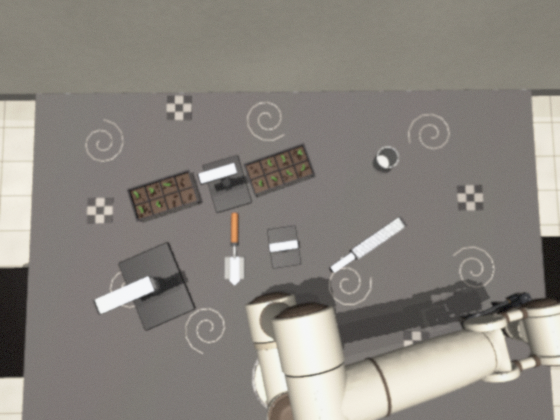

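The scene camera shows three stands: a small one (scene 288,205; top 284,245), a middle one (scene 303,285; top 225,182) and a large one (scene 425,235; top 150,287). The middle-sized one, standing between the two trays, fits the description. The bar is at scene (222,185) and top (370,243), with its spigot towards top-left (333,268). I'll check this in one enlarged crop.

Run:
```python
import cv2,numpy as np
a=cv2.imread("pics/scene0.png");b=cv2.imread("pics/top0.png")
r=lambda im,x,y,w,h,s:cv2.resize(im[y:y+h,x:x+w],(w*s,h*s),interpolation=cv2.INTER_CUBIC)
A=r(a,260,240,80,90,5);B=r(b,185,145,80,60,5);C=r(b,320,205,100,75,4);D=r(a,175,165,100,37,4)
o=np.zeros((600,800,3),np.uint8);o[:450,:400]=A;o[:300,400:]=B;o[300:600,400:]=C;o[450:598,:400]=D
cv2.imwrite("pics/crop1.png",o)
```

```text
(no output)
```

View pics/crop1.png

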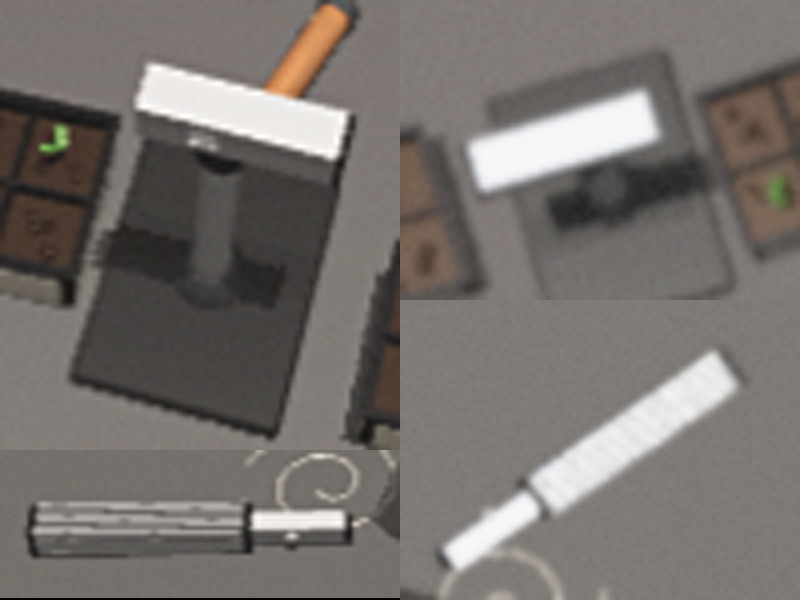

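The crop confirms the middle stand. The hole shows on the tube's +x side face at about scene (301,268), nearer the left end, so the mouth faces world -y, above the tray on the right in the top view. The bar's button is on its camera (+x) side at about scene (248,187). Next I'll measure the top faces.

```bash
cat > h.py <<'E'
from cell import manip
import cv2,numpy as np
def cam(n):
    m=manip.camera_model(n); f=210/np.tan(np.radians(m["vertical_fov"]/2)); return m,f,np.array(m["extrinsics"])
def plane(n,uv,z):
    m,f,E=cam(n); d=(np.asarray(uv,float).reshape(-1,2)-[m["cx"],m["cy"]])/f
    s=d.copy()
    for _ in range(20): s=d/(1+m["k1"]*(s**2).sum(1,keepdims=True))
    R=np.c_[s,np.ones(len(s))]@E[:3,:3].T; o=E[:3,3]
    return o+R*((z-o[2])/R[:,2])[:,None]
def project(n,P):
    m,f,E=cam(n); p=(np.asarray(P,float).reshape(-1,3)-E[:3,3])@E[:3,:3]; s=p[:,:2]/p[:,2:]
    return s*(1+m["k1"]*(s**2).sum(1,keepdims=True))*f+[m["cx"],m["cy"]]
def face(n,im,box,thr,z,S=8):
    """largest bright blob in box -> (centre, size, long-axis deg, corners) of rectangle on plane z"""
    x,y,w,h=box
    g=cv2.cvtColor(im[y:y+h,x:x+w],cv2.COLOR_BGR2GRAY)
    g=cv2.resize(g,None,fx=S,fy=S,interpolation=cv2.INTER_CUBIC)
    c=max(cv2.findContours((g>thr).astype(np.uint8),cv2.RETR_EXTERNAL,cv2.CHAIN_APPROX_NONE)[0],key=cv2.contourArea)
    uv=(c[:,0]+.5)/S-.5+[x,y]
    P=plane(n,uv,z)[:,:2]
    r=cv2.minAreaRect((P*1000).astype(np.float32)); q=cv2.boxPoints(r)
    e=max((q[1]-q[0],q[2]-q[1]),key=np.linalg.norm)
    a=np.degrees(np.arctan2(e[1],e[0]))%180
    return np.round(r[0],1),np.round(sorted(r[1]),1),round(a,2),np.round(q,1).tolist(),P
E
python3 - <<'E'
from h import *
a=cv2.imread("pics/scene0.png");b=cv2.imread("pics/top0.png")
for t in(150,175,200):
    print(t)
    print("tube top",face("top",b,(190,155,58,35),t,.214)[:4])
    print("tube scn",face("scene",a,(280,245,55,35),t,.214)[:4])
    print("bar top",face("top",b,(322,210,95,70),t,.032)[:4])
    print("spig scn",face("scene",a,(236,172,32,22),t,.026)[:4])
    print("spig top",face("top",b,(322,240,28,40),t,.026)[:4])
E
```

```text
150
tube top (array([630.6, 204. ]), array([ 34., 111.]), np.float32(105.65), [[599.2999877929688, 252.89999389648438], [629.2000122070312, 146.0], [662.0, 155.1999969482422], [632.0, 262.1000061035156]])
tube scn (array([608.7, 194.9]), array([ 79.5, 108.6]), np.float32(106.09), [[555.5, 236.10000610351562], [585.5, 131.6999969482422], [662.0, 153.8000030517578], [631.9000244140625, 258.1000061035156]])
bar top (array([ 443.2, -299. ]), array([ 42.4, 190.1]), np.float32(123.34), [[373.29998779296875, -231.3000030517578], [477.79998779296875, -390.1000061035156], [513.2000122070312, -366.79998779296875], [408.70001220703125, -208.0]])
spig scn (array([ 367.3, -184.7]), array([27., 84.]), np.float32(120.42), [[334.3999938964844, -155.3000030517578], [376.8999938964844, -227.6999969482422], [400.20001220703125, -214.10000610351562], [357.6000061035156, -141.60000610351562]])
spig top (array([ 354.7, -172.4]), array([48.1, 94.6]), np.float32(115.54), [[312.6000061035156, -140.10000610351562], [353.3999938964844, -225.5], [396.79998779296875, -204.6999969482422], [355.8999938964844, -119
[... 1525 characters left out ...]
56.79998779296875]])
bar top (array([ 443.6, -299.3]), array([ 35.8, 183.4]), np.float32(123.32), [[378.29998779296875, -232.5], [479.0, -385.79998779296875], [509.0, -366.1000061035156], [408.20001220703125, -212.89999389648438]])
spig scn (array([ 367.6, -184.6]), array([19.3, 80.1]), np.float32(123.72), [[337.29998779296875, -156.60000610351562], [381.79998779296875, -223.1999969482422], [397.79998779296875, -212.5], [353.29998779296875, -145.89999389648438]])
spig top (array([ 363.8, -179.4]), array([24.4, 75.9]), np.float32(126.56), [[331.3999938964844, -156.1999969482422], [376.6000061035156, -217.10000610351562], [396.20001220703125, -202.60000610351562], [351.0, -141.6999969482422]])
```

```bash
cat >> h.py <<'E'
from scipy.spatial.transform import Rotation as Ro
def go(pos,yaw,pitch=0):
    """row numbers to reach TCP pos (m), tool x at world yaw (deg), tool down"""
    s=manip.sense(); R0=Ro.from_quat(s["orientation"])
    y=np.radians(yaw); x=np.array([np.cos(y),np.sin(y),0]); z=np.array([0,0,-1.])
    T=Ro.from_matrix(np.c_[x,np.cross(z,x),z])*Ro.from_euler('y',pitch,degrees=True)
    d=R0.inv().apply(np.array(pos)-s["eef_pos"])*100; w=(R0.inv()*T).as_rotvec(degrees=True)/6
    print("clk",round(s["clock"],2),"pos",np.round(s["eef_pos"],4),"F",np.round(s["contact_force"],1),"gap",round(s["finger_gap"]*91.9,1))
    print("row",np.round(d,2),np.round(w,2))
b=np.array([np.cos(np.radians(123.33)),np.sin(np.radians(123.33)),0]); B0=np.array([.4435,-.2993,0])
u=np.array([np.cos(np.radians(106.09)),np.sin(np.radians(106.09)),0]); M=np.array([.6312,.2030,.2])-.053*u
E
python3 - <<'E'
from h import *
print(B0+.024*b,M); go(B0+.024*b+[0,0,.12],123.33)
E
```

```text
[ 0.43031295 -0.27924753  0.        ] [0.64588879 0.15207614 0.2       ]
clk 0.1 pos [ 0.2285 -0.5271  0.2387] F [ 0.3 -0.3  0.4] gap 92.2
row [ 28.37 -14.7   11.91] [-1.000e-02 -2.000e-02 -1.665e+01]
```

Request:
{"method": "arm_command", "body": {
  "commands": [
    [28.4,-14.7,11.9,0,0,-16.65,9],
    [28.4,-14.7,11.9,0,0,-16.65,9],
    [28.4,-14.7,11.9,0,0,-16.65,9],
    [28.4,-14.7,11.9,0,0,-16.65,9],
    [28.4,-14.7,11.9,0,0,-16.65,9],
    [28.4,-14.7,11.9,0,0,-16.65,9],
    [28.4,-14.7,11.9,0,0,-16.65,9],
    [28.4,-14.7,11.9,0,0,-16.65,9],
    [28.4,-14.7,11.9,0,0,-16.65,9],
    [28.4,-14.7,11.9,0,0,-16.65,9],
    [28.4,-14.7,11.9,0,0,-16.65,9],
    [28.4,-14.7,11.9,0,0,-16.65,9]
  ]
}}

```text
clock: 1.1
eef_pos: [0.4307, -0.279, 0.12]
orientation: [0.575, 0.818, 0.0, -0.001]
contact_force: [0.9, -0.5, 0.2]
finger_gap: 0.981
```

Run:
```python
from h import *
go(B0+.024*b+[0,0,.12],123.33)
```

```text
clk 1.1 pos [ 0.4307 -0.279   0.12  ] F [ 0.9 -0.5  0.2] gap 90.2
row [-0.01 -0.04 -0.  ] [-0.   -0.01 -2.26]
```

Request:
{"method": "arm_command", "body": {
  "commands": [
    [0,0,0,0,0,-1.1,9],
    [0,0,0,0,0,-2.25,9],
    [0,0,3,0,0,-2.25,9],
    [0,0,6,0,0,-2.25,9],
    [0,0,8,0,0,-2.25,9],
    [0,0,9,0,0,-2.25,9],
    [0,0,9.1,0,0,-2.25,9],
    [0,0,9.1,0,0,-2.25,9]
  ]
}}

```text
clock: 1.77
eef_pos: [0.4307, -0.2798, 0.0296]
orientation: [0.478, 0.878, 0.0, -0.0]
contact_force: [-0.2, -0.5, 0.4]
finger_gap: 0.977
```

Run:
```python
from h import *
go(B0+.024*b+[0,0,.028],123.33)
```

```text
clk 1.77 pos [ 0.4307 -0.2798  0.0296] F [-0.2 -0.5  0.4] gap 89.8
row [ 0.06 -0.    0.16] [-0.   -0.01 -0.08]
```

Request:
{"method": "arm_command", "body": {
  "commands": [
    [0,0,0.1,0,0,0,3.2],
    [0,0,0.1,0,0,0,3.2],
    [0,0,0.1,0,0,0,3.2],
    [0,0,0.1,0,0,0,2.5],
    [0,0,0.1,0,0,0,2.5],
    [0,0,0.1,0,0,0,2.5],
    [0,0,0.1,0,0,0,2.5],
    [0,0,0.1,0,0,0,2.5],
    [0,0,0.1,0,0,0,2.5],
    [0,0,0.1,0,0,0,2.5]
  ],
  "squeeze": 40
}}

```text
clock: 2.6
eef_pos: [0.4308, -0.2798, 0.0286]
orientation: [0.478, 0.878, 0.0, 0.0]
contact_force: [0.8, 1.0, 1.9]
finger_gap: 0.385
```

Request:
{"method": "arm_command", "body": {
  "commands": [
    [0,0,-1,0,0,0,2.5],
    [0,0,-3,0,0,0,2.5],
    [0,0,-6,0,0,0,2.5],
    [0,0,-10,0,0,0,2.5],
    [0,0,-14,0,0,0,2.5],
    [0,0,-18,0,0,0,2.5],
    [0,0,-22,0,0,0,2.5],
    [0,0,-25,0,0,0,2.5],
    [0,0,-27,0,0,0,2.5],
    [0,0,-27,0,0,0,2.5]
  ]
}}

```text
clock: 3.43
eef_pos: [0.432, -0.2813, 0.3044]
orientation: [0.478, 0.878, -0.002, 0.005]
contact_force: [0.3, -0.7, -1.8]
finger_gap: 0.388
```

Run:
```python
from h import *
# bar held: gripped at bar y +0.024 ; seat origin M-.1u ; pre-insert: nose 40 mm short of the mouth
P=M-(.190+.04-.024)*u; P[2]=.3
print(P); go(P,106.09)
```

```text
[ 0.70298106 -0.04585433  0.3       ]
clk 3.43 pos [ 0.432  -0.2813  0.3044] F [ 0.3 -0.7 -1.8] gap 35.6
row [ 5.07 35.53  0.45] [0.03 0.09 2.8 ]
```

Request:
{"method": "arm_command", "body": {
  "commands": [
    [0.5,3,0,0,0,0.3,2.5],
    [1,7,0,0,0,0.6,2.5],
    [1.6,11,0,0,0,1,2.5],
    [2.2,15,0,0,0,1.4,2.5],
    [2.8,19,0,0,0,1.8,2.5],
    [3.4,23,0,0,0,2.2,2.5],
    [3.9,27,0,0,0,2.5,2.5],
    [4.5,31,0,0,0,2.8,2.5],
    [4.9,34,0,0,0,2.8,2.5],
    [5.1,35.5,0,0,0,2.8,2.5],
    [5.1,35.5,0,0,0,2.8,2.5],
    [5.1,35.5,0,0,0,2.8,2.5]
  ]
}}

```text
clock: 4.43
eef_pos: [0.7005, -0.0437, 0.2957]
orientation: [0.601, 0.799, -0.001, -0.002]
contact_force: [-0.1, -0.2, -2.4]
finger_gap: 0.393
```

Run:
```python
from h import *
P=M-(.190+.04-.024)*u; P[2]=.206
go(P,106.09)
```

```text
clk 4.43 pos [ 0.7005 -0.0437  0.2957] F [-0.1 -0.2 -2.4] gap 36.1
row [-0.29  0.22  8.97] [-0.04 -0.02  0.01]
```

Request:
{"method": "arm_command", "body": {
  "commands": [
    [-0.1,0.1,2,0,0,0,2.5],
    [-0.3,0.2,5,0,0,0,2.5],
    [-0.3,0.2,7,0,0,0,2.5],
    [-0.3,0.2,8,0,0,0,2.5],
    [-0.3,0.2,8.3,0,0,0,2.5],
    [-0.3,0.2,8.3,0,0,0,2.5],
    [-0.3,0.2,8.3,0,0,0,2.5],
    [-0.3,0.2,8.3,0,0,0,2.5]
  ]
}}

```text
clock: 5.1
eef_pos: [0.7048, -0.0471, 0.2179]
orientation: [0.601, 0.799, 0.001, 0.002]
contact_force: [-0.9, 0.5, -2.7]
finger_gap: 0.387
```

Run:
```python
from h import *
P=M-(.190+.04-.024)*u; P[2]=.2126
go(P,106.09)
a=manip.snapshot("scene");b_=manip.snapshot("top")
cv2.imwrite("pics/scene1.png",a);cv2.imwrite("pics/top1.png",b_)
r=lambda im,x,y,w,h,s:cv2.resize(im[y:y+h,x:x+w],(w*s,h*s),interpolation=cv2.INTER_CUBIC)
print(project("scene",[M,M-.04*u]),project("top",[M,M-.04*u]))
o=np.zeros((600,800,3),np.uint8)
o[:,:400]=r(a,230,220,100,150,4);o[:,400:]=r(b_,195,110,100,150,4)
cv2.imwrite("pics/c2.png",o)
```

```text
clk 5.1 pos [ 0.7048 -0.0471  0.2179] F [-0.9  0.5 -2.7] gap 35.5
row [ 0.17 -0.14  0.53] [ 0.03  0.02 -0.01]
[[288.42941675 259.05891057]
 [273.85912775 255.28462655]] [[235.49291128 168.22188343]
 [248.58813076 164.36353751]]
```

View pics/c2.png

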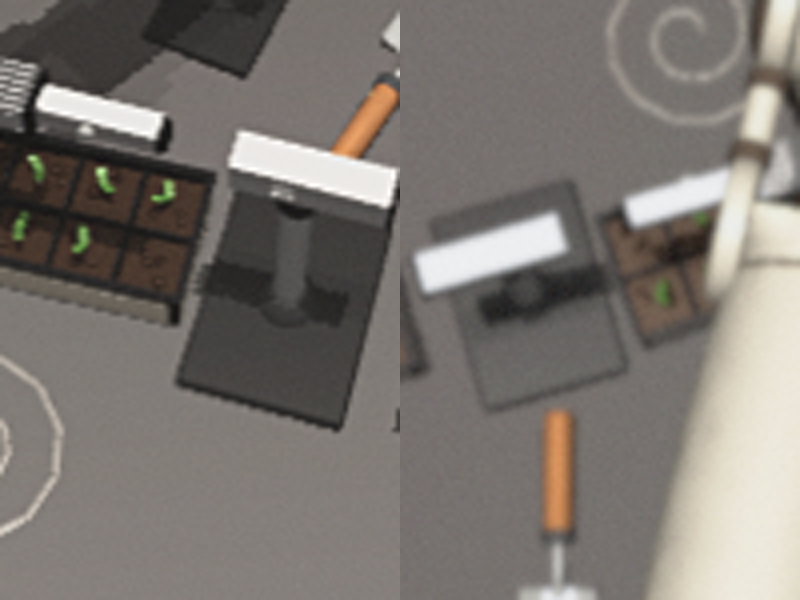

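The crop shows the spigot level and short of the mouth. In the scene view it runs about (240–270, 243–253) with the mouth at (288,259), and in the top view its nose is near (251,162). Now I'll measure its offset from the tube in the tube's own frame.

```bash
cat >> h.py <<'E'
v=np.array([u[1],-u[0],0])   # stand +x
def spig(boxS,boxT,a,b_,thr=200):
    """tube-frame (x, y, angle) of spigot's top face seen at assumed z, both views, minus tube's bias per view"""
    for z in(.206,.210,.214,.218):
        o=[]
        for n,im,bx,C in(("scene",a,boxS,[.632,.2019,0]),("top",b_,boxT,[.6304,.2041,0])):
            c,s,an,q,P=face(n,im,bx,thr,z); q=np.c_[np.array(q)/1000,np.zeros(4)]-C
            o.append(f"{n}: x {1e3*np.mean(q@v):.1f} ymax {1e3*np.max(q@u)+53:.1f} len {s} ang {an-106.09:.1f}")
        print(z,o)
E
python3 - <<'E'
from h import *
P=M-(.190+.04-.024)*u; P[2]=.2126
go(P,106.09)
a=manip.snapshot("scene");b_=manip.snapshot("top")
for t in(175,200): spig((237,238,36,20),(250,145,24,24),a,b_,t)
E
```

```text
clk 5.2 pos [ 0.7047 -0.0469  0.2175] F [-0.1  0.3 -3.5] gap 35.7
row [ 0.15 -0.14  0.49] [ 0.03  0.01 -0.  ]
0.206 ['scene: x -5.4 ymax -52.0 len [21.1 84.4] ang 0.6', 'top: x 2.0 ymax -50.7 len [24.  70.1] ang 0.1']
0.21 ['scene: x -3.2 ymax -51.2 len [21. 84.] ang 0.6', 'top: x 1.2 ymax -50.7 len [23.9 69.9] ang 0.1']
0.214 ['scene: x -0.9 ymax -50.4 len [20.9 83.6] ang 0.6', 'top: x 0.4 ymax -50.6 len [23.8 69.7] ang 0.1']
0.218 ['scene: x 1.4 ymax -49.6 len [20.8 83.3] ang 0.6', 'top: x -0.5 ymax -50.5 len [23.8 69.4] ang 0.1']
0.206 ['scene: x -5.4 ymax -52.5 len [19.8 83.4] ang 0.4', 'top: x 1.7 ymax -51.8 len [20.9 68.6] ang 0.8']
0.21 ['scene: x -3.2 ymax -51.8 len [19.8 83. ] ang 0.4', 'top: x 0.9 ymax -51.7 len [20.8 68.4] ang 0.8']
0.214 ['scene: x -0.9 ymax -51.0 len [19.7 82.7] ang 0.4', 'top: x 0.1 ymax -51.7 len [20.8 68.2] ang 0.8']
0.218 ['scene: x 1.3 ymax -50.1 len [19.6 82.3] ang 0.4', 'top: x -0.8 ymax -51.5 len [20.7 68. ] ang 0.8']
```

Request:
{"method": "arm_command", "body": {
  "commands": [
    [0,0,0.3,0,0,0,2.5],
    [0.5,0,0.5,0,0,0,2.5],
    [1.5,0,0.5,0,0,0,2.5],
    [2.5,0,0.5,0,0,0,2.5],
    [3,0,0.5,0,0,0,2.5],
    [3,0,0.5,0,0,0,2.5],
    [3,0,0.5,0,0,0,2.5],
    [3,0,0.5,0,0,0,2.5],
    [3,0,0.5,0,0,0,2.5]
  ]
}}

```text
clock: 6.05
eef_pos: [0.6958, -0.0182, 0.2107]
orientation: [0.601, 0.799, 0.0, 0.0]
contact_force: [-0.1, 0.1, -3.2]
finger_gap: 0.389
```

Run:
```python
from h import *
P=M-(.190+.014-.024)*u; P[2]=.2126
go(P,106.09)
a=manip.snapshot("scene");b_=manip.snapshot("top")
cv2.imwrite("pics/scene2.png",a);cv2.imwrite("pics/top2.png",b_)
c=project("scene",[M-.05*u+[0,0,.01]])[0];d=project("top",[M-.045*u+[0,0,.01]])[0];print(c,d)
for t in(175,200): spig((int(c[0])-16,int(c[1])-10,33,20),(int(d[0])-13,int(d[1])-12,26,24),a,b_,t)
```

```text
clk 6.05 pos [ 0.6958 -0.0182  0.2107] F [-0.1  0.1 -3.2] gap 35.7
row [-0.26 -0.07 -0.19] [ 0.    0.   -0.01]
[270.17066103 252.40319036] [250.06641904 163.19300342]
0.206 ['scene: x -2.2 ymax -20.6 len [21.2 77.9] ang 0.6', 'top: x 0.3 ymax -20.5 len [24.3 66. ] ang 0.7']
0.21 ['scene: x 0.1 ymax -20.0 len [21.1 77.5] ang 0.6', 'top: x -0.5 ymax -20.6 len [24.3 65.8] ang 0.7']
0.214 ['scene: x 2.3 ymax -19.3 len [21.  77.2] ang 0.6', 'top: x -1.4 ymax -20.6 len [24.2 65.6] ang 0.7']
0.218 ['scene: x 4.5 ymax -18.7 len [20.9 76.8] ang 0.6', 'top: x -2.2 ymax -20.6 len [24.1 65.4] ang 0.7']
0.206 ['scene: x -2.2 ymax -21.2 len [19.7 77.1] ang 0.6', 'top: x -0.2 ymax -21.5 len [21.3 64.6] ang 1.6']
0.21 ['scene: x 0.0 ymax -20.5 len [19.7 76.7] ang 0.6', 'top: x -1.0 ymax -21.6 len [21.3 64.4] ang 1.6']
0.214 ['scene: x 2.3 ymax -19.8 len [19.6 76.4] ang 0.6', 'top: x -1.8 ymax -21.5 len [21.2 64.2] ang 1.6']
0.218 ['scene: x 4.5 ymax -19.2 len [19.5 76.1] ang 0.6', 'top: x -2.7 ymax -21.6 len [21.2 64. ] ang 1.6']
```

Request:
{"method": "arm_command", "body": {
  "commands": [
    [0,0,-0.15,0,0,0.06,2.5],
    [0.3,0,-0.15,0,0,0.06,2.5],
    [0.8,0,-0.15,0,0,0.06,2.5],
    [1.3,0,-0.15,0,0,0.06,2.5],
    [1.8,0,-0.15,0,0,0.06,2.5],
    [2.3,0,-0.15,0,0,0.06,2.5],
    [2.7,0,-0.15,0,0,0.06,2.5],
    [2.7,0,-0.15,0,0,0.06,2.5],
    [2.7,0,-0.15,0,0,0.06,2.5]
  ]
}}

```text
clock: 6.9
eef_pos: [0.6881, 0.0084, 0.2122]
orientation: [0.604, 0.797, -0.0, 0.0]
contact_force: [-0.3, 0.0, -2.7]
finger_gap: 0.389
```

Run:
```python
from h import *
P=M-(.190-.013-.024)*u; P[2]=.2126
go(P,106.09)
```

```text
clk 6.9 pos [0.6881 0.0084 0.2122] F [-0.3  0.  -2.7] gap 35.8
row [-0.33 -0.08 -0.04] [ 0.    0.   -0.06]
```

Request:
{"method": "arm_command", "body": {
  "commands": [
    [0.4,0,0,0,0,0,2.5],
    [0.8,0,0,0,0,0,2.5],
    [1.2,0,0,0,0,0,2.5],
    [1.6,0,0,0,0,0,2.5],
    [2.0,0,0,0,0,0,2.5],
    [2.3,0,0,0,0,0,2.5],
    [2.3,0,0,0,0,0,2.5],
    [2.3,0,0,0,0,0,2.5]
  ]
}}

```text
clock: 7.57
eef_pos: [0.6819, 0.0304, 0.2122]
orientation: [0.604, 0.797, -0.0, 0.0]
contact_force: [0.4, 0.9, -2.4]
finger_gap: 0.391
```

Run:
```python
from h import *
P=M-(.190-.036-.024)*u; P[2]=.2126
go(P,106.09)
a=manip.snapshot("scene");b_=manip.snapshot("top")
cv2.imwrite("pics/scene3.png",a);cv2.imwrite("pics/top3.png",b_)
r=lambda im,x,y,w,h,s:cv2.resize(im[y:y+h,x:x+w],(w*s,h*s),interpolation=cv2.INTER_CUBIC)
o=np.zeros((600,800,3),np.uint8)
o[:,:400]=r(a,240,220,80,120,5);o[:,400:]=r(b_,200,110,80,120,5)
cv2.imwrite("pics/c3.png",o)
```

```text
clk 7.57 pos [0.6819 0.0304 0.2122] F [ 0.4  0.9 -2.4] gap 36.0
row [-0.31 -0.09 -0.04] [ 0.    0.   -0.06]
```

View pics/c3.png

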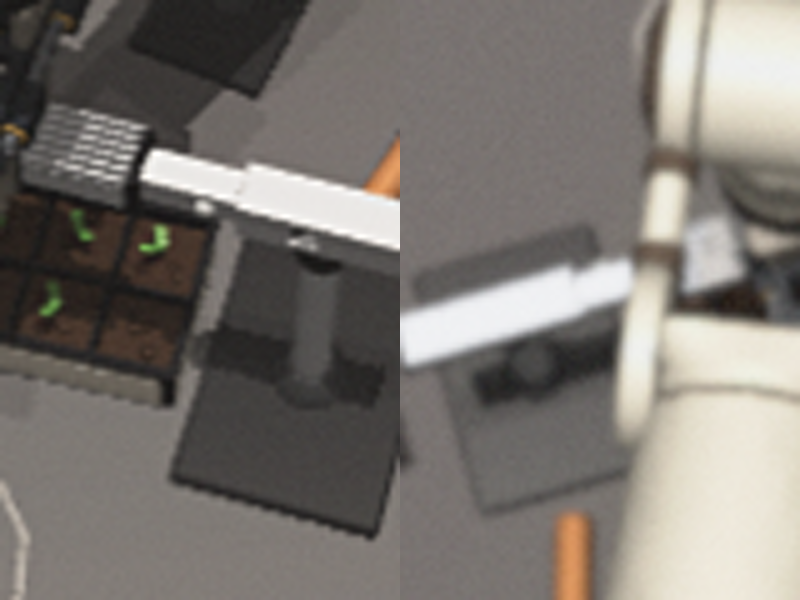

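The spigot is in the tube, with the rim at about scene (288,253) and the button at (281,261), just short of the rim. That agrees with roughly 36 mm of insertion. Next I let go, lift, move 98 mm along the bar and come down over the spigot.

Request:
{"method": "arm_command", "body": {
  "commands": [
    [0,0,0,0,0,0,6],
    [0,0,0,0,0,0,6],
    [0,0,0,0,0,0,6],
    [0,0,0,0,0,0,6],
    [0,0,0,0,0,0,6],
    [0,0,-2,0,0,0,6],
    [0,0,-5,0,0,0,6],
    [0,0,-5.5,0,0,0,6],
    [3,0,-5.5,0,0,0,6],
    [6,0,-5.5,0,0,0,6],
    [9,0,-5.5,0,0,0,6],
    [9.8,0,-5.5,0,0,0,6]
  ]
}}

```text
clock: 8.67
eef_pos: [0.6542, 0.1285, 0.267]
orientation: [0.603, 0.798, 0.001, -0.001]
contact_force: [-0.4, 0.6, -0.3]
finger_gap: 0.651
```

Request:
{"method": "arm_command", "body": {
  "commands": [
    [0,0,0,0,0,0,6],
    [0,0,0,0,0,0,6]
  ]
}}

```text
clock: 8.83
eef_pos: [0.6555, 0.1243, 0.2669]
orientation: [0.604, 0.797, -0.0, 0.0]
contact_force: [0.1, -0.5, -0.1]
finger_gap: 0.653
```

Run:
```python
from h import *
s=manip.sense(); d=s["eef_pos"]-M; print("tube frame TCP mm",1e3*np.array([d@v,d@u,d[2]+.2]))
a=manip.snapshot("scene");b_=manip.snapshot("top")
cv2.imwrite("pics/scene4.png",a)
r=lambda im,x,y,w,h,s:cv2.resize(im[y:y+h,x:x+w],(w*s,h*s),interpolation=cv2.INTER_CUBIC)
cv2.imwrite("pics/c4.png",r(a,180,180,160,120,5))
go(M-.0285*u+[0,0,.004],105.9)
```

```text
tube frame TCP mm [  1.56857989 -29.39603462 266.90905958]
clk 8.93 pos [0.6558 0.1232 0.2669] F [-0.6  0.5  0.5] gap 60.3
row [ 0.2  -0.16  6.29] [-0.    0.01 -0.04]
```

View pics/c4.png

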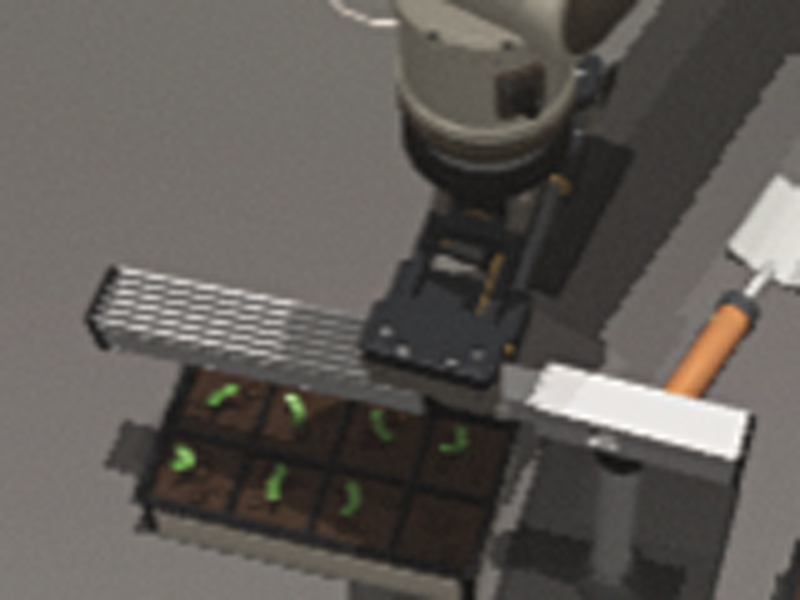

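The bar hangs in the tube, drooping slightly, and the open gripper is over the spigot between the housing and the rim (about scene 270,258). Descending, then pinching.

Request:
{"method": "arm_command", "body": {
  "commands": [
    [0,-0.03,2,0,0,0,6],
    [0,-0.03,4,0,0,0,6],
    [0,-0.03,5.5,0,0,0,6],
    [0,-0.03,6.2,0,0,0,6],
    [0,-0.03,6.3,0,0,0,6],
    [0,-0.03,6.3,0,0,0,6],
    [0,-0.03,6.3,0,0,0,6]
  ]
}}

```text
clock: 9.52
eef_pos: [0.656, 0.124, 0.2055]
orientation: [0.604, 0.797, 0.001, 0.001]
contact_force: [0.5, 0.4, 0.6]
finger_gap: 0.653
```

Request:
{"method": "arm_command", "body": {
  "commands": [
    [0,0,0,0,0,0,1],
    [0,0,0,0,0,0,1],
    [0,0,0,0,0,0,1],
    [0,0,0,0,0,0,1],
    [0,0,0,0,0,0,1],
    [0,0,0,0,0,0,1],
    [0,0,0,0,0,0,1],
    [0,0,0,0,0,0,1]
  ],
  "squeeze": 50
}}

```text
clock: 10.18
eef_pos: [0.6547, 0.1244, 0.2045]
orientation: [0.604, 0.797, -0.001, -0.0]
contact_force: [-3.1, -1.6, 2.9]
finger_gap: 0.216
```

Run:
```python
from h import *
s=manip.sense(); d=s["eef_pos"]-M; print("tube frame TCP mm",1e3*np.array([d@v,d@u,d[2]+.2]),s["finger_gap"]*91.9,s["contact_force"],s["torque"])
a=manip.snapshot("scene")
cv2.imwrite("pics/c5.png",cv2.resize(a[200:300,200:320],None,fx=6,fy=6,interpolation=cv2.INTER_CUBIC))
```

```text
tube frame TCP mm [  0.80664282 -29.07759275 204.45875648] 19.835319028816336 [-3.06549529 -1.62202536  2.93931609] [-0.18601064  0.45030667  0.23246558]
```

View pics/c5.png

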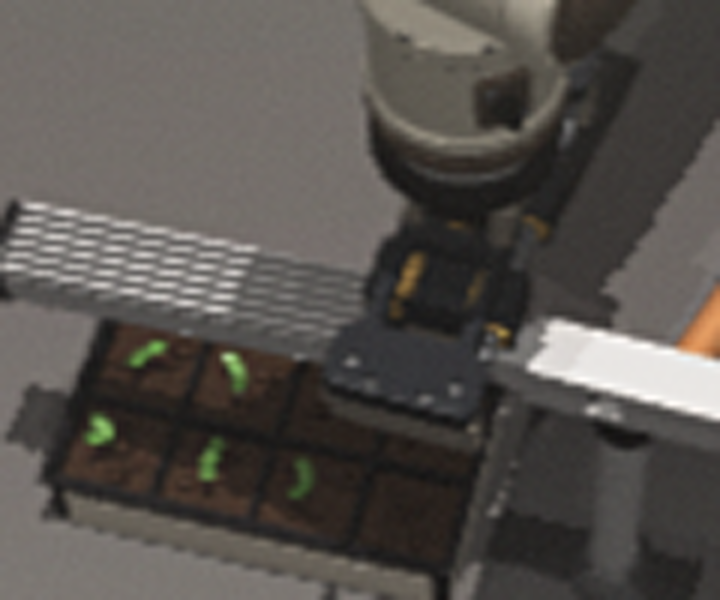

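Request:
{"method": "arm_command", "body": {
  "commands": [
    [0,-0.05,-0.08,0,-0.15,0,1],
    [0,-0.05,-0.15,0,-0.33,0,1],
    [0,-0.05,-0.15,0,-0.33,0,1],
    [0,-0.05,-0.15,0,-0.33,0,1]
  ]
}}

```text
clock: 10.57
eef_pos: [0.6547, 0.1249, 0.2055]
orientation: [0.604, 0.797, -0.01, 0.014]
contact_force: [-1.1, -0.7, 0.8]
finger_gap: 0.212
```

```bash
cat >> h.py <<'E'
def st():
    s=manip.sense(); d=s["eef_pos"]-M; F=s["contact_force"]
    print("clk",round(s["clock"],2),"TCP tube",np.round(1e3*np.array([d@v,d@u,d[2]+.2]),1),"gap",round(s["finger_gap"]*91.9,1),"F x,y,z",np.round([F@v,F@u,F[2]],1),"T",np.round(s["torque"],2))
E
python3 - <<'E'
from h import *
st()
E
```

```text
clk 10.57 TCP tube [  0.9 -28.6 205.5] gap 19.5 F x,y,z [-1.3 -0.4  0.8] T [0.48 0.19 0.03]
```

Request:
{"method": "arm_command", "body": {
  "commands": [
    [0.2,-0.02,-0.03,0,0,0,1],
    [0.4,-0.02,-0.04,0,0,0,1],
    [0.6,-0.02,-0.05,0,0,0,1],
    [0.8,-0.02,-0.06,0,0,0,1],
    [1.0,-0.02,-0.065,0,0,0,1],
    [1.2,-0.02,-0.07,0,0,0,1],
    [1.3,-0.02,-0.075,0,0,0,1],
    [1.3,-0.02,-0.075,0,0,0,1]
  ]
}}

```text
clock: 11.23
eef_pos: [0.6516, 0.1354, 0.2063]
orientation: [0.604, 0.797, -0.011, 0.015]
contact_force: [2.4, -6.5, 1.2]
finger_gap: 0.214
```

Run:
```python
from h import *
st()
```

```text
clk 11.23 TCP tube [  0.9 -17.6 206.3] gap 19.7 F x,y,z [ 0.5 -6.9  1.2] T [-1.   -0.33  0.1 ]
```

Request:
{"method": "arm_command", "body": {
  "commands": [
    [0.1,0,0,0,0,0,1],
    [0.2,0,-0.01,0,0,0,1],
    [0.2,0,-0.01,0,0,0,1]
  ]
}}

```text
clock: 11.48
eef_pos: [0.6512, 0.1369, 0.2064]
orientation: [0.604, 0.797, -0.011, 0.016]
contact_force: [2.4, -7.1, 1.6]
finger_gap: 0.216
```

Run:
```python
from h import *
st()
```

```text
clk 11.48 TCP tube [  0.9 -16.1 206.4] gap 19.8 F x,y,z [ 0.4 -7.5  1.6] T [-1.26 -0.4  -0.07]
```

Run:
```python
from h import *
a=manip.snapshot("scene");cv2.imwrite("pics/scene6.png",a)
o=cv2.imread("pics/scene4.png")
r=lambda im:cv2.resize(im[222:272,190:323],None,fx=6,fy=6,interpolation=cv2.INTER_CUBIC)
cv2.imwrite("pics/c6.png",np.vstack([r(o)[:300],r(a)[:300]])); print(project("scene",[M+[0,0,.014],M-.05*u]))
```

```text
[[288.51927285 256.35801271]
 [270.24597132 254.34717721]]
```

View pics/c6.png

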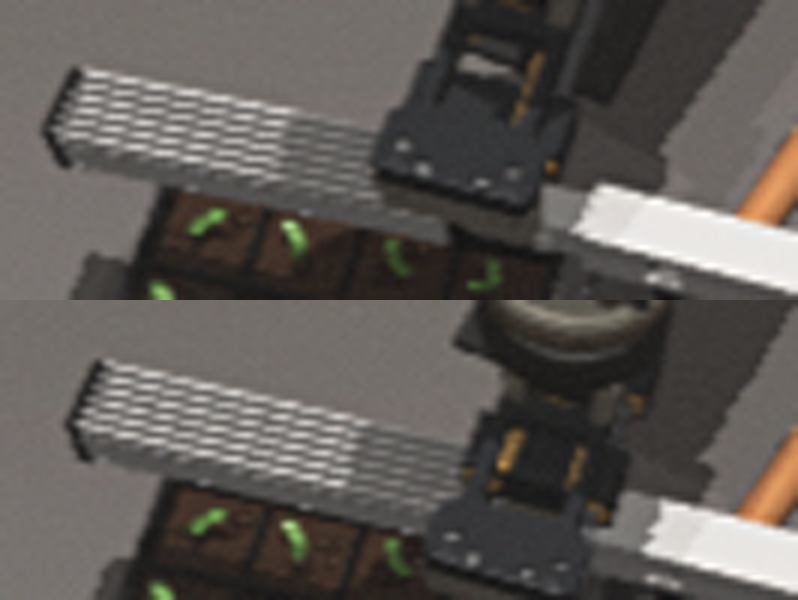

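The lower frame shows the tail end moved about 4 px (roughly 11 mm) forward and raised level, at about scene (206,232), in step with the gripper. So the bar is following with little slip. Pushing on.

Request:
{"method": "arm_command", "body": {
  "commands": [
    [0.1,0,0,0,0,0,1],
    [0.2,0,-0.01,0,0,0,1],
    [0.3,0,-0.01,0,0,0,1],
    [0.3,0,-0.01,0,0,0,1]
  ],
  "squeeze": 60
}}

```text
clock: 11.87
eef_pos: [0.6507, 0.1392, 0.2066]
orientation: [0.604, 0.797, -0.012, 0.016]
contact_force: [2.2, -9.2, 0.2]
finger_gap: 0.213
```

Run:
```python
from h import *
st()
```

```text
clk 11.87 TCP tube [  1.  -13.7 206.6] gap 19.5 F x,y,z [-0.4 -9.4  0.2] T [-1.55 -0.53  0.01]
```

Request:
{"method": "arm_command", "body": {
  "commands": [
    [0.1,0,0,0,0,0,1],
    [0.2,0,-0.01,0,0,0,1],
    [0.25,0,-0.01,0,0,0,1],
    [0.25,0,-0.01,0,0,0,1]
  ]
}}

```text
clock: 12.2
eef_pos: [0.6502, 0.1411, 0.2067]
orientation: [0.604, 0.797, -0.012, 0.017]
contact_force: [2.1, -10.3, 1.1]
finger_gap: 0.214
```

Run:
```python
from h import *
st()
a=manip.snapshot("scene");cv2.imwrite("pics/scene7.png",a)
```

```text
clk 12.2 TCP tube [  1.1 -11.7 206.7] gap 19.7 F x,y,z [ -0.9 -10.4   1.1] T [-1.83 -0.55  0.02]
```

Request:
{"method": "arm_command", "body": {
  "commands": [
    [0,0,-0.02,0,-0.08,0,1],
    [0,0,-0.04,0,-0.15,0,1],
    [0,0,-0.04,0,-0.15,0,1],
    [0,0,-0.04,0,-0.15,0,1]
  ]
}}

```text
clock: 12.58
eef_pos: [0.6498, 0.1423, 0.2069]
orientation: [0.604, 0.797, -0.016, 0.022]
contact_force: [2.0, -6.9, 1.7]
finger_gap: 0.214
```

Run:
```python
from h import *
st()
```

```text
clk 12.58 TCP tube [  1.1 -10.4 206.9] gap 19.6 F x,y,z [ 0.  -7.2  1.7] T [-0.97 -0.39  0.09]
```

Request:
{"method": "arm_command", "body": {
  "commands": [
    [0.1,0,-0.01,0,-0.05,0,1],
    [0.15,0,-0.02,0,-0.1,0,1],
    [0.15,0,-0.02,0,-0.1,0,1]
  ]
}}

```text
clock: 12.83
eef_pos: [0.6498, 0.1425, 0.2071]
orientation: [0.604, 0.796, -0.02, 0.027]
contact_force: [3.0, -11.5, 0.7]
finger_gap: 0.21
```

Run:
```python
from h import *
st()
a=manip.snapshot("scene");cv2.imwrite("pics/scene8.png",a)
b_=manip.snapshot("top");cv2.imwrite("pics/top8.png",b_)
r=lambda im,x,y,w,h,s:cv2.resize(im[y:y+h,x:x+w],(w*s,h*s),interpolation=cv2.INTER_CUBIC)
cv2.imwrite("pics/c8.png",r(a,195,220,130,60,6))
```

```text
clk 12.83 TCP tube [  1.1 -10.3 207.1] gap 19.3 F x,y,z [ -0.3 -11.9   0.7] T [-1.55 -0.5   0.12]
```

View pics/c8.png

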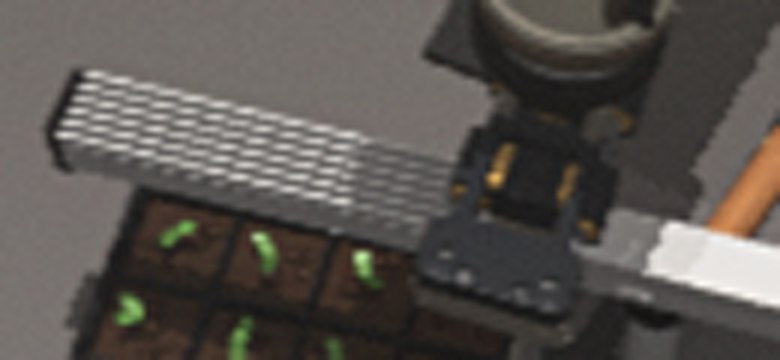

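The pads have stopped at the rim: TCP is at -10.3 mm in the tube frame and the axial force has jumped. The tail is at about scene (208,232). I'll check for slip numerically against the level view taken before release.

```bash
cat >> h.py <<'E'
def tail(imA,imB,yA,box):
    """advance of bar (mm) between pictures from the tail patch; yA = tail tube-y in A (m)"""
    g=lambda i:cv2.resize(cv2.cvtColor(i,cv2.COLOR_BGR2GRAY)[190:290,150:290],None,fx=8,fy=8,interpolation=cv2.INTER_CUBIC)
    A,B=g(imA),g(imB); x,y,w,h=[8*k for k in(box[0]-150,box[1]-190,box[2],box[3])]
    m=cv2.matchTemplate(B,A[y:y+h,x:x+w],cv2.TM_CCOEFF_NORMED); _,c,_,l=cv2.minMaxLoc(m)
    d=(np.array(l)-[x,y])/8
    p=M+yA*u; J=np.c_[(project("scene",[p+.01*u])-project("scene",[p]))[0],(project("scene",[p+[0,0,.01]])-project("scene",[p]))[0]]/10
    print("corr",round(c,2),"px",d,"advance, rise mm",np.round(np.linalg.solve(J,d),1))
E
python3 - <<'E'
from h import *
L=lambda n:cv2.imread(f"pics/scene{n}.png")
print(project("scene",[M-.2535*u+.016*v*s+[0,0,t] for s in(-1,1) for t in(-.016,.016)]))
bx=(192,228,26,24)
for i,j in((4,6),(4,7),(4,8),(3,4),(3,8)): print(i,j,end=" "); tail(L(i),L(j),-.2535,bx)
E
```

```text
[[202.59643455 234.38935324]
 [200.79248347 227.93626262]
 [198.05259295 243.70252956]
 [196.10801946 237.36664773]]
4 6 corr 0.94 px [ 3.75 -1.  ] advance, rise mm [13.  10.7]
4 7 corr 0.91 px [ 4.875 -1.   ] advance, rise mm [16.7 12.3]
4 8 corr 0.79 px [ 5.5  -1.25] advance, rise mm [18.9 14.5]
3 4 corr 0.66 px [1.125 4.875] advance, rise mm [ -1.  -24.6]
3 8 corr 0.7 px [5.75 3.  ] advance, rise mm [15.7 -8. ]
```

Matching the tail patch gives 18.9 mm of advance against 18.8 mm of gripper travel, so there was no slip. The button's foot is about 1 mm past the rim with its front half under. I'll ease off, let go and regrip the housing near the balance point.

Request:
{"method": "arm_command", "body": {
  "commands": [
    [-0.1,0,0,0,0.1,0,1],
    [-0.2,0,0,0,0.2,0,1],
    [-0.2,0,0,0,0.2,0,1],
    [-0.2,0,0,0,0.2,0,1]
  ]
}}

```text
clock: 13.27
eef_pos: [0.6498, 0.1422, 0.2069]
orientation: [0.604, 0.797, -0.012, 0.017]
contact_force: [2.4, -7.3, -0.2]
finger_gap: 0.215
```

Run:
```python
from h import *
st()
```

```text
clk 13.27 TCP tube [  1.1 -10.5 206.9] gap 19.7 F x,y,z [ 0.3 -7.6 -0.2] T [-1.1  -0.62  0.07]
```

Request:
{"method": "arm_command", "body": {
  "commands": [
    [0,0,0,0,0,0,3.5],
    [0,0,0,0,0,0,5],
    [0,0,0,0,0,0,6.5],
    [0,0,0,0,0,0,6.5],
    [0,0,0,0,0,0,6.5],
    [0,0,0,0,0,0,6.5],
    [0,0,-2,0,0,0,6.5],
    [0,0,-5,0,0,0,6.5],
    [0,0,-6,0,0,0,6.5],
    [0,0,-6,0,0,0,6.5],
    [0,0,-6,0,0,0,6.5]
  ]
}}

```text
clock: 14.18
eef_pos: [0.6486, 0.1461, 0.2666]
orientation: [0.604, 0.797, -0.012, 0.016]
contact_force: [-0.3, 0.1, 0.1]
finger_gap: 0.705
```

Run:
```python
from h import *
st()
a=manip.snapshot("scene");cv2.imwrite("pics/scene9.png",a)
L=lambda n:cv2.imread(f"pics/scene{n}.png")
tail(L(4),a,-.2535,(192,228,26,24))
Q=M-.111*u+.001*v; Q[2]=.262; go(Q,105.9)
cv2.imwrite("pics/c9.png",cv2.resize(a[215:275,195:325],None,fx=6,fy=6,interpolation=cv2.INTER_CUBIC))
```

```text
clk 14.18 TCP tube [  0.9  -6.5 266.6] gap 64.7 F x,y,z [-0.2  0.2  0.1] T [-0.02 -0.11 -0.03]
corr 0.9 px [ 5.5 -2. ] advance, rise mm [19.6 18.5]
clk 14.23 pos [0.6479 0.1459 0.2651] F [-0.4 -0.3 -0.6] gap 64.9
row [-10.43   0.15   0.72] [-0.02  0.38 -0.03]
```

View pics/c9.png

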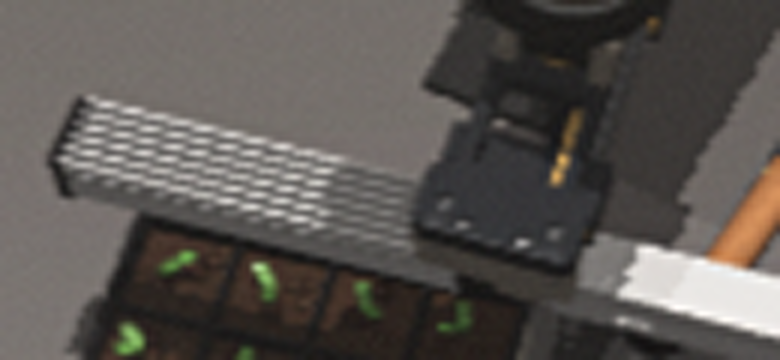

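Released, the bar stays put. Its tail is at about scene (208,231), near the level prediction of (208,230), so it droops about 2° and hasn't backed out. Moving to the housing.

Request:
{"method": "arm_command", "body": {
  "commands": [
    [-3,0.1,0.2,0,0.1,0,6.5],
    [-6,0.1,0.4,0,0.2,0,6.5],
    [-9,0.1,0.6,0,0.3,0,6.5],
    [-10.4,0.1,0.7,0,0.38,0,6.5],
    [-10.4,0.1,0.7,0,0.38,0,6.5],
    [-10.4,0.1,0.7,0,0.38,0,6.5]
  ]
}}

```text
clock: 14.73
eef_pos: [0.677, 0.0459, 0.2621]
orientation: [0.604, 0.797, -0.0, -0.001]
contact_force: [-1.1, 0.4, -0.3]
finger_gap: 0.704
```

Run:
```python
from h import *
st(); Q=M-.111*u+.0007*v; Q[2]=.2075; go(Q,105.9)
```

```text
clk 14.73 TCP tube [   0.5 -110.7  262.1] gap 64.7 F x,y,z [-0.9  0.7 -0.3] T [-0.06 -0.06 -0.05]
clk 14.73 pos [0.677  0.0459 0.2621] F [-1.1  0.4 -0.3] gap 64.7
row [-0.04  0.04  5.46] [-0.02 -0.02 -0.05]
```

Request:
{"method": "arm_command", "body": {
  "commands": [
    [0,0,2,0,0,0,6.5],
    [0,0,4,0,0,0,6.5],
    [0,0,5.2,0,0,0,6.5],
    [0,0,5.4,0,0,0,6.5],
    [0,0,5.4,0,0,0,6.5],
    [0,0,5.4,0,0,0,6.5],
    [0,0,5.4,0,0,0,2.5],
    [0,0,5.4,0,0,0,2.5],
    [0,0,5.4,0,0,0,2.5],
    [0,0,5.4,0,0,0,2.5],
    [0,0,5.4,0,0,0,2.5],
    [0,0,5.4,0,0,0,2.5]
  ],
  "squeeze": 40
}}

```text
clock: 15.73
eef_pos: [0.6774, 0.0456, 0.2101]
orientation: [0.604, 0.797, -0.0, 0.0]
contact_force: [-1.6, -1.6, 1.7]
finger_gap: 0.391
```

Run:
```python
from h import *
st()
```

```text
clk 15.73 TCP tube [   0.8 -111.1  210.1] gap 36.0 F x,y,z [-2.  -1.1  1.7] T [-0.17  0.18  0.29]
```

Request:
{"method": "arm_command", "body": {
  "commands": [
    [0,0,-0.1,0,-0.08,0,2.5],
    [0,0,-0.2,0,-0.16,0,2.5],
    [0,0,-0.3,0,-0.24,0,2.5],
    [0,0,-0.35,0,-0.28,0,2.5],
    [0,0,-0.35,0,-0.28,0,2.5]
  ]
}}

```text
clock: 16.15
eef_pos: [0.6773, 0.0459, 0.213]
orientation: [0.604, 0.797, -0.009, 0.012]
contact_force: [-2.8, -2.2, -0.1]
finger_gap: 0.387
```

Run:
```python
from h import *
st()
a=manip.snapshot("scene");cv2.imwrite("pics/scene10.png",a)
L=lambda n:cv2.imread(f"pics/scene{n}.png")
tail(L(9),a,-.235,(198,226,22,22))
```

```text
clk 16.15 TCP tube [   0.7 -110.7  213. ] gap 35.5 F x,y,z [-3.2 -1.3 -0.1] T [-0.19  0.49  0.29]
corr 0.84 px [-0.75  0.  ] advance, rise mm [-2.4 -1.1]
```

Request:
{"method": "arm_command", "body": {
  "commands": [
    [0,-0.05,-0.05,0,0,0,2.5],
    [0.2,-0.05,-0.07,0,0,0,2.5],
    [0.4,-0.05,-0.07,0,0,0,2.5],
    [0.6,-0.05,-0.08,0,0,0,2.5],
    [0.8,-0.05,-0.08,0,0,0,2.5],
    [0.8,-0.05,-0.08,0,0,0,2.5]
  ]
}}

```text
clock: 16.7
eef_pos: [0.6748, 0.0539, 0.2135]
orientation: [0.604, 0.797, -0.009, 0.011]
contact_force: [-1.5, -2.3, -1.9]
finger_gap: 0.389
```

Run:
```python
from h import *
st()
```

```text
clk 16.7 TCP tube [   0.5 -102.3  213.5] gap 35.7 F x,y,z [-2.1 -1.8 -1.9] T [-0.43  0.18  0.22]
```

Request:
{"method": "arm_command", "body": {
  "commands": [
    [0.3,-0.03,-0.01,0,0,0,2.5],
    [0.6,-0.03,-0.02,0,0,0,2.5],
    [0.9,-0.03,-0.03,0,0,0,2.5],
    [1.2,-0.03,-0.04,0,0,0,2.5],
    [1.5,-0.03,-0.05,0,0,0,2.5],
    [1.8,-0.03,-0.05,0,0,0,2.5],
    [2.0,-0.03,-0.06,0,0,0,2.5],
    [2.0,-0.03,-0.06,0,0,0,2.5]
  ]
}}

```text
clock: 17.37
eef_pos: [0.6691, 0.0735, 0.214]
orientation: [0.604, 0.797, -0.008, 0.011]
contact_force: [-0.9, -2.5, -0.8]
finger_gap: 0.388
```

Run:
```python
from h import *
st()
```

```text
clk 17.37 TCP tube [  0.5 -81.9 214. ] gap 35.6 F x,y,z [-1.6 -2.2 -0.8] T [-0.3  -0.04  0.2 ]
```

Almost seated; pushing the last millimetres until the housing stops on the mouth.

Request:
{"method": "arm_command", "body": {
  "commands": [
    [0.2,0,0,0,0,0,2.5],
    [0.4,0,-0.01,0,0,0,2.5],
    [0.6,0,-0.02,0,0,0,2.5],
    [0.7,0,-0.02,0,0,0,2.5],
    [0.7,0,-0.02,0,0,0,2.5]
  ]
}}

```text
clock: 17.78
eef_pos: [0.6674, 0.0802, 0.214]
orientation: [0.604, 0.797, -0.008, 0.012]
contact_force: [-0.1, -1.4, 0.3]
finger_gap: 0.394
```

Run:
```python
from h import *
st()
```

```text
clk 17.78 TCP tube [  0.8 -75.  214. ] gap 36.2 F x,y,z [-0.5 -1.3  0.3] T [-0.04 -0.08 -0.  ]
```

Request:
{"method": "arm_command", "body": {
  "commands": [
    [0.15,0,0,0,0,0,2.5],
    [0.3,0,-0.01,0,0,0,2.5],
    [0.4,0,-0.01,0,0,0,2.5],
    [0.4,0,-0.01,0,0,0,2.5]
  ]
}}

```text
clock: 18.12
eef_pos: [0.6673, 0.0809, 0.2145]
orientation: [0.604, 0.797, -0.01, 0.014]
contact_force: [2.3, -9.3, 0.2]
finger_gap: 0.391
```

Run:
```python
from h import *
st()
```

```text
clk 18.12 TCP tube [  0.8 -74.3 214.5] gap 35.9 F x,y,z [-0.4 -9.6  0.2] T [-1.42 -0.38  0.04]
```

Hard stop, so the housing is on the mouth. Ease off, open, lift and look.

Request:
{"method": "arm_command", "body": {
  "commands": [
    [-0.3,0,0.1,0,0.1,0,2.5],
    [-0.35,0,0.15,0,0.2,0,2.5],
    [-0.35,0,0.15,0,0.2,0,5],
    [-0.35,0,0.15,0,0.2,0,7],
    [-0.35,0,0.15,0,0.2,0,7],
    [-0.35,0,0.15,0,0.2,0,7],
    [-0.35,0,0.15,0,0.2,0,7],
    [-0.35,0,0.15,0,0.2,0,7],
    [-0.35,0,-3,0,0.2,0,7],
    [-0.35,0,-7,0,0.2,0,7],
    [-4,0,-10,0,0.2,0,7],
    [-8,0,-12,0,0.2,0,7]
  ]
}}

```text
clock: 19.12
eef_pos: [0.6855, 0.0184, 0.3362]
orientation: [0.602, 0.798, -0.001, 0.005]
contact_force: [0.2, 0.7, 0.9]
finger_gap: 0.76
```

Request:
{"method": "arm_command", "body": {
  "commands": [
    [-3,0,-2,0,0,0,7],
    [-7,-2,-4,0,0,0,7],
    [-10,-6,-5,0,0,0,7],
    [-12,-10,-5,0,0,0,7],
    [-12,-12,-5,0,0,0,7],
    [-12,-12,-5,0,0,0,7],
    [-12,-12,-5,0,0,0,7]
  ]
}}

```text
clock: 19.7
eef_pos: [0.6007, -0.1317, 0.383]
orientation: [0.605, 0.796, -0.002, 0.003]
contact_force: [1.0, 1.1, 0.6]
finger_gap: 0.762
```

Run:
```python
from h import *
st()
a=manip.snapshot("scene");b_=manip.snapshot("top");cv2.imwrite("pics/scene11.png",a);cv2.imwrite("pics/top11.png",b_)
r=lambda im,x,y,w,h,s:cv2.resize(im[y:y+h,x:x+w],(w*s,h*s),interpolation=cv2.INTER_CUBIC)
o=np.zeros((600,800,3),np.uint8);o[:300]=r(a,200,225,160,60,5);o[300:,:]=r(b_,190,140,160,60,5)
cv2.imwrite("pics/c11.png",o)
H=M+.036*u+.014*v; print("hole px",project("scene",[H,H+.0035*v]),"tail", project("scene",[M-.2*u-.016*v+[0,0,.016]]))
```

```text
clk 19.7 TCP tube [-122.1 -260.2  383. ] gap 70.0 F x,y,z [1.3 0.7 0.6] T [-0.03 -0.15 -0.02]
hole px [[300.31670207 267.02482979]
 [299.96761058 268.16932848]] tail [[218.98137353 232.62797705]]
```

View pics/c11.png

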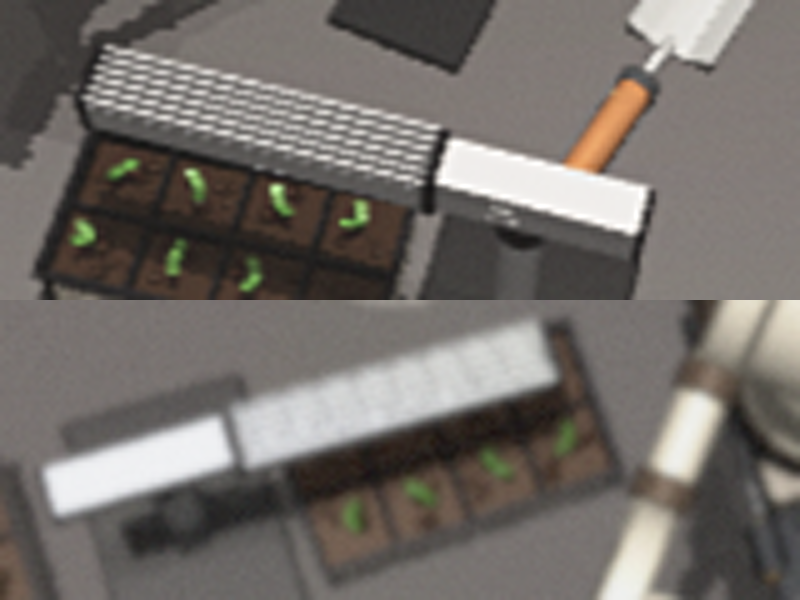

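The housing sits against the mouth, with the seam at about scene (287,260) and the tail at about (219,234) against a level prediction of (219,233). The bar is in line with the tube in both views. One last crop will compare the hole now with the empty hole before.

Run:
```python
from h import *
a=np.mean([manip.snapshot("scene").astype(float) for _ in range(6)],0).astype(np.uint8)
o=cv2.imread("pics/scene0.png")
r=lambda im:cv2.resize(im[256:280,285:317],None,fx=12,fy=12,interpolation=cv2.INTER_CUBIC)
cv2.imwrite("pics/c12.png",np.hstack([r(o),r(a)]))
g=lambda i:cv2.cvtColor(i,cv2.COLOR_BGR2GRAY)[262:273,294:308]
print(g(o));print(g(a));st()
z=.047/2
b0,b1=cv2.imread("pics/top0.png"),cv2.imread("pics/top11.png")
for n,bx in(("tumbler",(372,142,30,32)),("trowel",(222,208,26,80)),("tray_b",(126,168,78,54)),("tray_a low",(268,165,40,32))):
    x,y,w,h=bx; print(n,cv2.phaseCorrelate(cv2.cvtColor(b0[y:y+h,x:x+w],6).astype(float),cv2.cvtColor(b1[y:y+h,x:x+w],6).astype(float)))
```

```text
[[243 242 240 239 239 236 235 235 235 235 234 234 234 234]
 [191 215 239 245 244 241 240 238 236 236 236 235 235 234]
 [ 88  89  96 127 188 215 238 244 243 240 239 238 237 235]
 [ 79  76  75  78  87  92 118 135 189 212 238 245 242 241]
 [ 86  83  80  91 110 112 102  89  91  91 119 139 193 237]
 [ 86  85  83  93 131 133 127 125 115  88  79  75  88 101]
 [ 83  84  84 122 191 175 140 129 127  96  82  81  78  76]
 [ 60  61  65  74  94  93 112 129 158 121  88  83  85  80]
 [ 59  59  59  57  50  40  48  63  87  86  84  85  86  85]
 [ 60  60  61  60  58  36  24  25  33  43  59  68  80  85]
 [ 61  60  62  58  59  50  32  28  28  30  27  31  30  36]]
[[247 244 243 242 240 239 239 238 238 237 237 238 237 237]
 [198 223 245 249 247 244 242 241 240 239 238 238 238 237]
 [ 91  93 103 133 197 221 243 247 246 243 243 241 240 239]
 [ 82  79  77  77  92  98 122 142 196 220 243 247 245 244]
 [ 86  86  85  88 121 121 105  96  92  94 125 143 200 244]
 [ 88  89  88  97 106 125 154 167 115  78  80  79  91 104]
 [ 85  88  90 117 112  96  92 103 108  92  86  85  83  81]
 [ 62  65  67  79  86  85  96 124 163 126  90  88  87  87]
 [ 61  61  61  61  55  43  48  66  90  90  88  90  90  89]
 [ 63  62  62  62  61  41  27  28  33  43  60  70  82  86]
 [ 61  62  63  63  62  50  36  28  26  29  30  31  34  39]]
clk 20.1 TCP tube [-120.1 -259.2  382.6] gap 69.9 F x,y,z [ 0.4 -0.3 -0.8] T [-0.01 -0.11  0.03]
tumbler ((-4.665134615747114, -3.7184152289732033), 0.2004553599427135)
trowel ((0.5001544185280675, -0.1051910943133052), 0.9716842408387768)
tray_b ((-0.004153813865109157, 0.05375862367056072), 0.997242167867995)
tray_a low ((-0.10807406454707191, 0.2805778303691078), 0.6756103041589467)
```

View pics/c12.png

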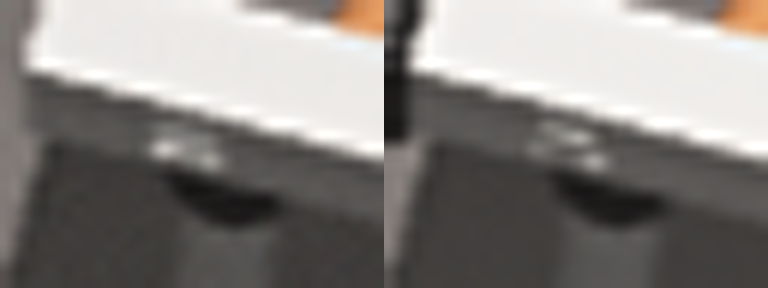

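The hole looks different: a bright band over a darker body now, where the empty hole was pale. That fits the button filling it, but at this resolution it isn't conclusive. The axial friction also dropped just before the hard stop. I'll settle it with a gentle pull on the housing and check the tumbler at the same time.

Run:
```python
from h import *
a0,a1=cv2.imread("pics/scene0.png"),cv2.imread("pics/scene11.png")
x,y,w,h=136,200,34,44
print("tumbler",cv2.phaseCorrelate(cv2.cvtColor(a0[y:y+h,x:x+w],6).astype(float),cv2.cvtColor(a1[y:y+h,x:x+w],6).astype(float)))
st(); Q=M-.0765*u+.0008*v; Q[2]=.275; go(Q,105.8)
```

```text
tumbler ((0.06964160374501915, 0.5372054600750289), 0.9974798260908936)
clk 20.1 TCP tube [-120.1 -259.2  382.6] gap 69.9 F x,y,z [ 0.4 -0.3 -0.8] T [-0.01 -0.11  0.03]
clk 20.1 pos [ 0.6024 -0.1302  0.3826] F [ 0.4 -0.2 -0.8] gap 69.9
row [18.42 11.99 10.61] [-0.    0.08 -0.  ]
```

Request:
{"method": "arm_command", "body": {
  "commands": [
    [4,2.5,0,0,0,0,6.5],
    [8,5,0,0,0,0,6.5],
    [12,8,0,0,0,0,6.5],
    [15,10,2,0,0,0,6.5],
    [18,12,5,0,0,0,6.5],
    [18.4,12,8,0,0.08,0,6.5],
    [18.4,12,10.5,0,0.08,0,6.5],
    [18.4,12,10.5,0,0.08,0,6.5],
    [18.4,12,10.5,0,0.08,0,6.5]
  ]
}}

```text
clock: 20.85
eef_pos: [0.6668, 0.0783, 0.2744]
orientation: [0.604, 0.797, -0.001, -0.002]
contact_force: [-0.1, -1.3, -0.4]
finger_gap: 0.706
```

Run:
```python
from h import *
st(); Q=M-.0765*u+.0008*v; Q[2]=.211; go(Q,105.8)
```

```text
clk 20.85 TCP tube [ -0.3 -76.7 274.4] gap 64.9 F x,y,z [-0.5 -1.2 -0.4] T [-0.06 -0.09 -0.  ]
clk 20.85 pos [0.6668 0.0783 0.2744] F [-0.1 -1.3 -0.4] gap 64.9
row [0.01 0.14 6.34] [-0.04 -0.01 -0.01]
```

Request:
{"method": "arm_command", "body": {
  "commands": [
    [0,0.1,2.5,0,0,0,6.5],
    [0,0.1,5,0,0,0,6.5],
    [0,0.1,6.2,0,0,0,6.5],
    [0,0.1,6.3,0,0,0,6.5],
    [0,0.1,6.3,0,0,0,6.5],
    [0,0.1,6.3,0,0,0,2.5],
    [0,0.1,6.3,0,0,0,2.5],
    [0,0.1,6.3,0,0,0,2.5],
    [0,0.1,6.3,0,0,0,2.5],
    [0,0.1,6.3,0,0,0,2.5],
    [0,0.1,6.3,0,0,0,2.5]
  ],
  "squeeze": 25
}}

```text
clock: 21.77
eef_pos: [0.6689, 0.0781, 0.2141]
orientation: [0.604, 0.797, 0.0, 0.0]
contact_force: [-2.0, -1.1, 2.8]
finger_gap: 0.389
```

Run:
```python
from h import *
st()
```

```text
clk 21.77 TCP tube [  1.6 -77.4 214.1] gap 35.8 F x,y,z [-2.3 -0.5  2.8] T [-0.15  0.09  0.26]
```

Request:
{"method": "arm_command", "body": {
  "commands": [
    [-0.15,0,-0.1,0,0,0,2.5],
    [-0.3,0,-0.1,0,0,0,2.5],
    [-0.4,0,-0.1,0,0,0,2.5],
    [-0.4,0,-0.1,0,0,0,2.5]
  ]
}}

```text
clock: 22.1
eef_pos: [0.6691, 0.0765, 0.214]
orientation: [0.604, 0.797, 0.001, -0.002]
contact_force: [-3.8, 7.9, 1.7]
finger_gap: 0.389
```

Run:
```python
from h import *
st()
```

```text
clk 22.1 TCP tube [  1.4 -79.  214. ] gap 35.7 F x,y,z [-1.4  8.7  1.7] T [1.  0.3 0. ]
```

It gave 1.6 mm (the hole's play) and then held against 8.7 N, so the button is out and locked. Pushing back home, letting go and backing off.

Request:
{"method": "arm_command", "body": {
  "commands": [
    [0.3,0,0,0,0,0,2.5],
    [0.5,0,0,0,0,0,2.5],
    [0.4,0,0,0,0,0,2.5],
    [0.35,0,0,0,0,0,5],
    [0.35,0,0,0,0,0,7],
    [0.35,0,0,0,0,0,7],
    [0.35,0,0,0,0,0,7],
    [0.35,0,0,0,0,0,7],
    [0.35,0,-3,0,0,0,7],
    [0.35,0,-6.5,0,0,0,7],
    [-2,0,-10,0,0,0,7],
    [-4,0,-12,0,0,0,7]
  ]
}}

```text
clock: 23.1
eef_pos: [0.6815, 0.036, 0.3393]
orientation: [0.603, 0.798, 0.001, 0.003]
contact_force: [0.7, -0.5, 1.0]
finger_gap: 0.761
```

Request:
{"method": "arm_command", "body": {
  "commands": [
    [-3,0,-1,0,0,0,7],
    [-5,-2,-2,0,0,0,7],
    [-7,-4,-2,0,0,0,7],
    [-7,-4,-2,0,0,0,7],
    [-7,-4,-2,0,0,0,7],
    [-7,-4,-2,0,0,0,7],
    [-7,-4,-2,0,0,0,7]
  ]
}}

```text
clock: 23.68
eef_pos: [0.6612, -0.0412, 0.3539]
orientation: [0.603, 0.797, 0.0, -0.0]
contact_force: [0.2, 0.4, 0.0]
finger_gap: 0.759
```

Run:
```python
from h import *
a=manip.snapshot("scene"); a2=manip.snapshot("scene")
st()
x,y,w,h=200,225,120,55
P=lambda A,B:cv2.phaseCorrelate(cv2.cvtColor(A[y:y+h,x:x+w],6).astype(float),cv2.cvtColor(B[y:y+h,x:x+w],6).astype(float))
p=cv2.imread("pics/scene11.png"); print("bar vs seated",P(p,a),"rest",P(a,a2))
print(np.abs(manip.sense()["joint_velocities"]).max()); manip.job_done()
```

```text
clk 23.78 TCP tube [ -38.8 -189.9  353.9] gap 70.1 F x,y,z [0.  0.6 0.1] T [-0.03 -0.12 -0.04]
bar vs seated ((-0.09177783272868112, -0.024230221482742564), 0.7458285525568671) rest ((-0.010262494056227922, -0.030480867395667133), 1.0096030124039204)
0.0034250781736078094
the job is handed in; nothing more can be done
```

I fitted the grow-light bar into the middle stand's head tube and handed the job in at about 24 s; no verdict is reported. I inserted the spigot about 36 mm while holding the housing. Then I pinched the button flush (19.7 mm gap) and pushed until its front half was under the rim. Finally I held the housing level and pushed home until it stopped on the mouth.

**Checks that agreed:**
- **Pull test:** the bar gave 1.6 mm, about the hole's play, then held against 8.7 N, so the button is out in the hole.
- **After release:** the bar is at rest and in line with the tube. It sits within 0.1 px of its fully seated position, and the gripper touches nothing.
- **Other objects:** tray B shows no shift, and the trowel and tumbler appear shifted by only about 0.5 px (roughly 2 mm).

**Checks that were weak or disagreed:**
- **Tumbler and tray A:** the top-view tumbler comparison was unusable (correlation 0.2), so I relied on the scene view. The tray A match was only moderate (0.68, apparent shift 0.3 px).
- **Droop:** the bar drooped more than the stated 2° when first let go. Axial force rose to about 10 N until I levelled it further.
- **Button in the hole:** the image alone did not settle whether the button was out, which is why I did the pull test.

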